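Clamp a pet tag in the engraving jig and hold the cam lever at full lift

TASK

A blank pet tag lies in the engraving jig on the counter, ready to be clamped: first push the black-headed hinge pin all the way through the fork and the clamp strap until its shoulder seats against the brass bush. Only then raise the cam lever by its red grip until it stands straight up, where the cam lifts the strap's tail highest and the foot presses on the tag. The lever springs back if released, so finish while still holding the grip there, leaving the tag in its nest and the things round the jig where they are.

Things in the scene. Friction and masses are not known exactly. Their poses are not given: they have to be found in the camera images.
- jig: Pet-tag engraving jig, screwed down; dark steel base 170 x 96 x 12 mm. Origin: centre of the underside; z up, +x along the clamp strap from the tag (nearer the robot) to the cam (farther), +y towards the pin's head. In this frame (mm): blue fork at x 0, outer faces y 24.5 and -24.5, top z 83; brass bush 27 mm wide on its +y face, to y 42.5; cam brackets at x 60; anvil at x -60, top z 40.
- bush_mouth (a point): Centre of the mouth of the brass bush, (0, 42.5, 66) mm in the jig frame, on the common axis (along y) of the 13.2 mm holes in bush, fork and strap lug. The pin's shoulder comes to lie here when seated.
- pin: Loose hinge pin, about 60 g. Origin: centre of the shoulder under the head. Shank along its -y: 12 mm diameter, 66 mm long, 7 mm of it tapered nose. Head along +y: steel collar 24 mm wide from y 0 to 4 mm, then round black grip 19 mm wide to y 26 mm. Starts in line with 24 to 28 mm of nose in the bush, shoulder 38 to 42 mm off the bush, head drooping a few mm. Light friction.
- pin_head (a point): Centre of the pin's black grip, 15 mm from the shoulder along the pin's +y; pinch the grip here from above, fingers either side of it along the jig's x.
- cam_lever: Eccentric cam (disc of 16 mm radius, 10 mm off its axis) with a 10 mm steel lever rod along the jig's -y side, 26 mm from the strap's middle, that ends in a red side grip. Origin: on the cam axis, (60, 0, 37) mm in the jig frame. It turns about the jig's y axis.
- grip_mid (a point): Middle of the red grip: a round barrel, 20 mm diameter, 40 mm long, parallel to the jig's y, standing out from the lever's end to the -y side and revolving freely on its own axis. In the jig frame at rest about (177, -52, 80) mm, lever straight up (60, -52, 162) mm. Pinch it from above, fingers either side along the jig's x; they need not turn with the lever.
- cam_axis (a point): Point on the cam's axis, (60, -52, 37) mm in the jig frame: the middle of the grip swings round it at a radius of 125 mm, in the jig's x-z plane.
- lever_angle (a joint): Cam lever angle, rad: 0 at rest (pointing along the jig's +x, 0.35 rad above level), growing as it is raised up and back towards the robot; 1.22 straight up = highest lift, which falls off again beyond; stop at 1.8. A return spring resists with about 2 N at the grip at rest and 3 N upright, and takes the lever back to 0 when released.
- strap: Steel clamp strap, 20 mm wide, with its spring foot (11 mm rubber tip over the tag), from x -70 to 84 mm in the jig frame, top z 83 mm at its lug. Origin: centre of its lug hole, in line with the fork holes. It tips about the pin when the cam lifts its tail; without the pin its lug just lifts out of the fork.
- tag: Bone-shaped brass pet tag, 50 x 30 x 3 mm, loose in the nest under the foot. Origin: centre of its underside.
- treat_tin: Teal treat tin, 72 x 107 x 60 mm, on the counter on the jig's pin side. Origin: centre of the underside. Bystander.
- note_block: Green note block, 74 x 74 x 23 mm, on the counter on the jig's other side. Origin: centre of the underside. Bystander.
There are look-alikes about, which are no part of the job. Leave any brown or green look-alike of the pin alone.

How it is judged:
By the outcome, as a careful person would: the job done as asked, in the order asked, and still so for the second after the job is handed in, while the arm keeps its last pose, push and grip.
It also fails if it takes over 53 s, if anything falls off the work surface, if the arm or the gripper's body presses on something with over 40 N, if the wrist force passes 120 N, or if a joint passes its speed limit or range.

ROBOT

A 6-joint arm with a two-finger parallel gripper is mounted at the origin on the work surface; the furniture and walls round the work are solid. World frame = base frame: x ahead of the robot, y to its left, z up, the work surface at z = 0. Lengths are in m, angles in rad, forces in N, time in s.
With the tool pointing down it reaches from about 0.375 to 0.9 m from the base axis. Payload 3.1 kg.
Tool frame: the origin (TCP) lies on the centre line of the jaws, within the pads' length; the fingertips stand 14 mm ahead of it and the grasp point (between the pads) lies 5 mm behind it; z points along the fingers, y is the line along which they close (so a half turn about z gives the same grasp; the last joint's range is limited). The gripper opens to 85 mm and grips with 20 to 120 N. Pads are 22 mm wide; open, the fingers measure 114 mm over their backs; the gripper's body (76 mm by 85 mm) begins 54 mm behind the grasp point. The pads swing forward as they close: fully open they stand 13 mm farther back than shut.
Start: joints at [1.054, 0.527, 1.433, -0, 1.181, -0.178], TCP at [0.207, 0.59, 0.245] pointing down, gripper open.
Joint ranges: [-3.08, 3.08], [-0.75, 2.2], [0.22, 2.44], [-1.43, 4.57], [0, 2.65], [-2.85, 2.85]. Speed limits (rad/s): [2.79, 2.79, 3.14, 3.14, 3.14, 3.14].

INTERFACE

Orientations are given as a unit quaternion [x, y, z, w].
In Python, from cell import robot gives the robot as it stands. The module is installed in compiled form; this text tells all that it offers.
- The arm moves only by the tool move_arm, never from a script. Its argument "targets" is a list of rows, each a list of 3 entries, a list of its own where there are three numbers: the shift along the tool's x, y, z in m, then the turn, a rotation vector about the tool's x, y, z in rad, then the opening in per cent of the stroke, from 0 (shut) to 100 (fully open). A call has 1 to 8 rows; each row shifts and turns the commanded pose from where the row before left it, along the tool's axes as they then stand; what a row does not reach is not made up. A row lasts 1/10 s, in which the tool goes at most 50 mm and 8.59 degrees, less where a joint would pass 70% of its speed; a pose out of reach is approached as far as the arm can. A call is refused whole if a number of a shift passes 0.05 or a number of a turn 0.15, either way. A call with a gripper value outside its range is refused whole. The fingers move at their own pace and stop on an object; the grip force is fixed at half the most. Time passes only in rows, so rows that do not move let the fingers close. It gives the time, the measured TCP pose, the force, the opening and the grip force at its end, in the units of the state.
- robot.observe(): the state, without advancing time (a new reading comes with each control period).
- robot.camera(name): name is "side" or "top" or "wrist"; returns a dict with "frame" (420x560x3 uint8, blue, green, red), "range_z" (420x560 float32, m along the optical axis (not along the pixel's ray), 0 where there is no reading), "fx", "fy", "cx", "cy" (pixels), "pose" (4x4, takes a point from camera to world coordinates). Camera axes: x right, y down, z forward; pixel columns grow to the right and rows downward; lengths in m; the calibration is good to about 2 mm. The wrist camera is an equidistant fisheye: a pixel r from the principal point sees the ray r / f radians off the axis. A picture is of the moment at which its call begins.
- robot.close_job(): hands the job in; it is judged then, once.
The state is a dict: "clock": time; "joints": joint angles; "joint_vel": joint speeds; "effort": joint torques, N m; "ee_pos": TCP position; "ee_rot": TCP orientation; "wrist_force": force on the tool from outside, world axes, zero at the start; "torque": the same for the moment, N m; "finger_gap": opening from 0.0 (shut) to 1.0 (fully open); "finger_force": force on a finger pad.
Only numpy, scipy, OpenCV 4.12 (cv2) and the standard library are available. Lean on these libraries where they do the work, as an engineer would, in place of code of your own. Each camera call takes 0.05 s, during which the arm holds its last target. There are 200 camera calls.

## Working session

There is one attempt and no reset: what is moved stays moved. The work goes in short steps, Python scripts to look and compute and a tool call to move; the robot and the scene stay as the last step left them, time stands still between calls to the robot, and variables do not carry over. Pictures are saved under pics/ and viewed, at most 10 in all, crops included, and the job is handed in when it is done.

Besides the shell and the picture viewer there is one more tool, called after "Request:" as name(argument=value, ...), one argument or row to a line, values as JSON. move_arm: Moves the arm, as the interface text tells. Its arguments: {"type":"object","properties":{"targets":{"type":"array"}},"required":["targets"]}

```bash
mkdir -p pics; python3 - <<'E'
from cell import robot
import cv2,numpy as np,pickle
s=robot.observe();print({k:np.round(v,3).tolist() for k,v in s.items()})
d={}
for n in("side","top"):
    c=robot.camera(n);d[n]=c;cv2.imwrite(f"pics/{n}0.png",c["frame"]);print(n,c["fx"],c["cx"],c["cy"],np.round(c["pose"],3).tolist())
pickle.dump(d,open("c0.pkl","wb"))
E
```

```text
{'clock': 0.0, 'joints': [1.055, 0.528, 1.434, 0.0, 1.181, -0.178], 'joint_vel': [0.001, -0.0, 0.001, 0.001, -0.0, 0.001], 'effort': [0.001, -44.236, -17.803, -0.0, 0.009, -0.0], 'ee_pos': [0.207, 0.589, 0.244], 'ee_rot': [0.168, 0.986, -0.001, -0.0], 'wrist_force': [-0.235, -0.194, -0.605], 'torque': [0.035, 0.005, 0.034], 'finger_force': 0.0, 'finger_gap': 0.997}
side 463.09447513177804 278.26672270508885 207.44153024142494 [[0.952, -0.166, 0.258, 0.211], [-0.307, -0.53, 0.79, -0.699], [0.006, -0.831, -0.556, 0.692], [0.0, 0.0, 0.0, 1.0]]
top 441.7899535829595 282.4794794262641 209.2940729854875 [[0.004, -0.99, 0.139, 0.358], [-1.0, -0.003, 0.005, 0.151], [-0.004, -0.139, -0.99, 0.973], [0.0, 0.0, 0.0, 1.0]]
```

View pics/side0.png

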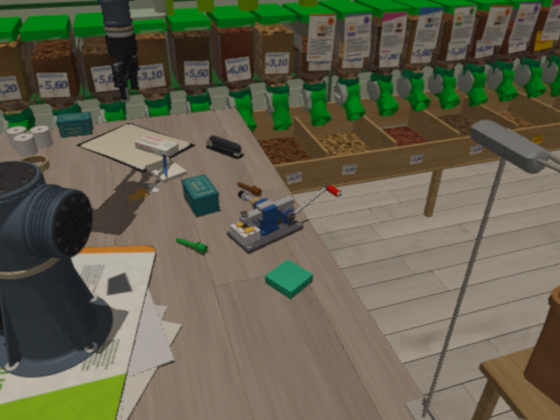

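View pics/top0.png

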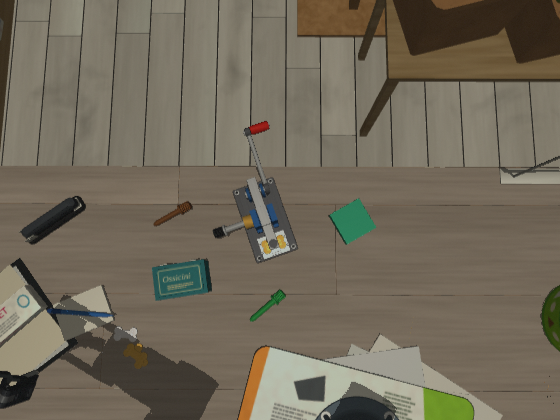

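The pin candidates in the top view are black-headed (219,232), brown (173,213) and green (268,305). The black-headed one fits: it sits in line with the brass bush, with its nose in it. Next I'll confirm this in a crop and measure.

```bash
cat > h.py <<'E'
import cv2,numpy as np
def world(c):
    h,w=c["range_z"].shape;u,v=np.meshgrid(np.arange(w),np.arange(h));z=c["range_z"]
    P=np.stack([(u-c["cx"])/c["fx"]*z,(v-c["cy"])/c["fy"]*z,z,np.ones_like(z)],-1)
    return (P@c["pose"].T)[...,:3]
E
python3 - <<'E'
import pickle,cv2,numpy as np
from h import *
d=pickle.load(open("c0.pkl","rb"))
c=d["top"];W=world(c);f=c["frame"]
x0,y0,x1,y1=190,110,390,260
cv2.imwrite("pics/crop1.png",cv2.resize(f[y0:y1,x0:x1],None,fx=4,fy=4,interpolation=cv2.INTER_CUBIC))
hsv=cv2.cvtColor(f,cv2.COLOR_BGR2HSV).astype(int);H,S,V=hsv[...,0],hsv[...,1],hsv[...,2]
roi=np.zeros(H.shape,bool);roi[110:270,205:300]=1
def rep(n,m):
    m=m&roi&(c["range_z"]>0);v,u=np.nonzero(m);p=W[m]
    print(n,m.sum(),np.round([u.mean(),v.mean()],1),"mean",p.mean(0).round(4),"med",np.median(p,0).round(4),"max z",np.percentile(p[:,2],95).round(4))
rep("red",((H<8)|(H>172))&(S>150)&(V>90))
rep("blue",(H>100)&(H<125)&(S>110))
m=(V<55);m[:,232:]=0;rep("black",m)
# base plate: height 5..17mm; fit min-area rect over everything >5 mm within base footprint
m=(W[...,2]>0.006)&(W[...,2]<0.018)&roi
m=cv2.morphologyEx(m.astype(np.uint8),cv2.MORPH_OPEN,np.ones((2,2)))
n,l,st,_=cv2.connectedComponentsWithStats(m);
mm=np.zeros_like(m);
for i in range(1,n):
    if st[i,4]>60: mm[l==i]=1
p=W[mm>0];print(len(p),np.median(p[:,2]));r=cv2.minAreaRect((p[:,:2]*1000).astype(np.float32));print("base rect",r,cv2.boxPoints(r).round(1).tolist())
# table height
print("table z",np.median(W[180:260,300:325,2]))
cs=d["side"];
E
```

```text
red 153 [258.9 127.2] mean [0.6542 0.2049 0.0889] med [0.6544 0.2047 0.089 ] max z 0.0924
blue 357 [262.2 213.1] mean [0.4776 0.1973 0.0661] med [0.4712 0.2019 0.082 ] max z 0.0862
black 166 [214.9 218.8] mean [ 0.531   0.3304 -0.1483] med [0.4365 0.2942 0.0646] max z 0.0717
1436 0.012953061613194095
base rect ((452.9715881347656, 186.6722412109375), (203.09408569335938, 96.54451751708984), 19.389936447143555) [[341.20001220703125, 198.5], [373.20001220703125, 107.4000015258789], [564.7999877929688, 174.89999389648438], [532.7000122070312, 265.8999938964844]]
table z 0.001065079862907048
```

View pics/crop1.png

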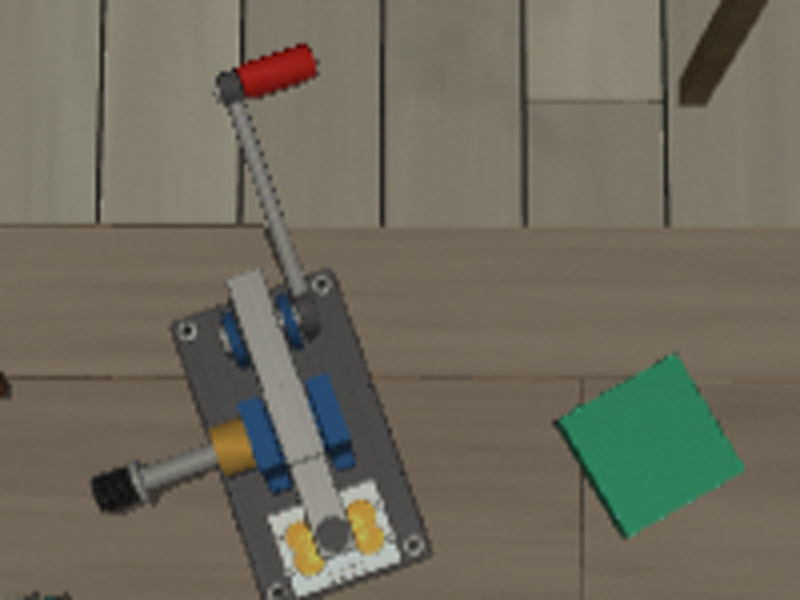

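The crop shows the black-headed pin at crop (115,490), its shank entering the brass bush at (232,447). The red grip is at (280,70). Now I'll refine the jig pose and work out the approach.

```bash
cat >> h.py <<'E'
def ray(c,u,v,z):
    d=c["pose"][:3,:3]@np.array([(u-c["cx"])/c["fx"],(v-c["cy"])/c["fy"],1]);o=c["pose"][:3,3]
    return o+d*(z-o[2])/d[2]
from scipy.spatial.transform import Rotation as R
def jig():
    o,y=np.load("jig.npy")[:2],np.load("jig.npy")[2]
    return np.array([o[0],o[1],0]),R.from_euler("z",y)
def tojig(p): o,r=jig();return r.inv().apply(np.asarray(p)-o)
def toworld(q): o,r=jig();return r.apply(q)+o
def need(s,q,pitch=0):
    # tool-frame shift to bring grasp point (5 mm behind TCP) to jig-frame q [m], and turn to put tool down with y along jig x
    o,r=jig();T=R.from_quat(s["ee_rot"]);best=None
    for sg in(1,-1):
        y=r.apply([sg,0,0]);z=np.array([0,0,-1.]);D=R.from_matrix(np.stack([np.cross(y,z),y,z],1))
        t=(T.inv()*D).as_rotvec()
        if best is None or np.linalg.norm(t)<np.linalg.norm(best[1]):best=(D,t)
    tgt=toworld(q)+np.array([0,0,-.005])
    return T.inv().apply(tgt-s["ee_pos"]),best[1],best[0].inv().apply(tgt-s["ee_pos"])
E
python3 - <<'E'
import pickle
from h import *
from cell import robot
d=pickle.load(open("c0.pkl","rb"));c=d["top"];W=world(c);f=c["frame"]
S=[ray(c,190+u/4-.375,110+v/4-.375,.0125) for u,v in((187,330),(322,284),(278,592),(413,545))]
S=np.array(S);o=S.mean(0);a=S[0]+S[1]-S[2]-S[3];b=S[0]+S[2]-S[1]-S[3]
ya=np.arctan2(a[1],a[0]);yb=np.arctan2(-b[0],b[1]);print(o,ya,yb,np.linalg.norm(a)/2,np.linalg.norm(b)/2)
np.save("jig.npy",[o[0],o[1],(ya*2+yb)/3])
hsv=cv2.cvtColor(f,cv2.COLOR_BGR2HSV).astype(int);J=tojig(W.reshape(-1,3)).reshape(W.shape)
red=((hsv[...,0]<8)|(hsv[...,0]>172))&(hsv[...,1]>150)&(hsv[...,2]>90);red[:110]=0;red[140:]=0;red[:,:240]=0;red[:,275:]=0
v,u=np.nonzero(red);print("red jig (ray z .08):",tojig(ray(c,u.mean(),v.mean(),.082)))
blk=(J[...,0]>-.03)&(J[...,0]<.03)&(J[...,1]>.046)&(J[...,1]<.125)&(J[...,2]>.03)&(J[...,2]<.1)
p=J[blk]
for lo in np.arange(.045,.125,.006):
    k=(p[:,1]>=lo)&(p[:,1]<lo+.006)
    if k.sum():print(round(lo+.003,3),k.sum(),"x",p[k,0].min().round(4),p[k,0].max().round(4),"ztop",np.percentile(p[k,2],85).round(4))
# fork / strap top and tin corners in jig frame
k=(abs(J[...,0])<.01)&(abs(J[...,1])<.008);print("lug top z",np.median(J[k][:,2]))
t=(W[...,2]>.05)&(W[...,2]<.07);t[:, :145]=0;t[:,215:]=0;t[:250]=0;t[305:]=0
r=cv2.minAreaRect((J[t][:,:2]*1000).astype(np.float32));print("tin jig",cv2.boxPoints(r).round())
s=robot.observe()
print(need(s,[0,.097,.066]))
E
```

```text
[0.47211995 0.19480346 0.0125    ] 0.34158224173363544 0.3376244200667813 0.1527171922963409 0.0780527402858911
red jig (ray z .08): [ 0.17738414 -0.05176155  0.082     ]
0.048 14 x -0.0068 0.0041 ztop 0.0725
0.054 18 x -0.0071 0.005 ztop 0.0717
0.06 16 x -0.0071 0.0039 ztop 0.0706
0.066 16 x -0.0071 0.0041 ztop 0.0699
0.072 18 x -0.0068 0.0042 ztop 0.0703
0.078 18 x -0.0068 0.0043 ztop 0.0693
0.084 33 x -0.0131 0.01 ztop 0.0733
0.09 27 x -0.011 0.0074 ztop 0.0728
0.096 29 x -0.0111 0.0087 ztop 0.0702
0.102 27 x -0.0113 0.0083 ztop 0.0716
0.108 17 x -0.0097 0.0076 ztop 0.0703
lug top z 0.08388500902203481
tin jig [[-111.  158.]
 [ -41.  144.]
 [ -21.  251.]
 [ -91.  264.]]
(array([-0.32023343, -0.20823515,  0.18370869]), array([-1.96677676e-03,  5.19527955e-04,  8.92749103e-01]), array([-0.36328116,  0.11850212,  0.18342371]))
```

Request:
move_arm(
  targets=[
    [[0,0,0],[0,0,0.149],55],
    [[0,0,0],[0,0,0.149],55],
    [[0,0,0],[0,0,0.149],55],
    [[0,0,0],[0,0,0.149],55],
    [[0,0,0],[0,0,0.149],55],
    [[0,0,0],[0,0,0.148],55],
    [[-0.045,0.015,0.01],[0,0,0],55],
    [[-0.045,0.015,0.01],[0,0,0],55],
  ],
)

```text
clock: 0.9
ee_pos: [0.2652, 0.5147, 0.2248]
ee_rot: [0.576, 0.818, 0.0, 0.0]
wrist_force: [0.2, 0.1, -0.9]
finger_gap: 0.551
finger_force: 0.0
```

Request:
move_arm(
  targets=[
    [[-0.045,0.015,0.01],[0,0,0],55],
    [[-0.045,0.015,0.01],[0,0,0],55],
    [[-0.045,0.015,0.01],[0,0,0],55],
    [[-0.045,0.015,0.01],[0,0,0],55],
    [[-0.045,0.015,0.01],[0,0,0],55],
    [[-0.045,0.012,0.01],[0,0,0],55],
    [[0,0,0],[0,-0.08,0],55],
    [[0,0,0],[0,0,0],55],
  ],
)

```text
clock: 1.7
ee_pos: [0.4382, 0.2879, 0.1646]
ee_rot: [0.578, 0.815, -0.024, 0.032]
wrist_force: [0.0, 1.1, -0.6]
finger_gap: 0.548
finger_force: 0.0
```

```bash
python3 - <<'E'
from h import *
from cell import robot
s=robot.observe();print(s["clock"],s["finger_gap"],need(s,[-.0012,.0975,.061]),tojig(s["ee_pos"]))
c=robot.camera("wrist");cv2.imwrite("pics/w1.png",c["frame"])
E
```

```text
1.7 0.5480512234496908 (array([ 0.00707363, -0.00017408,  0.1083997 ]), array([-0.00154385,  0.08002527, -0.00338192]), array([-0.0016136 , -0.00033246,  0.10861789])) [-0.00086754  0.0991136   0.16461789]
```

View pics/w1.png

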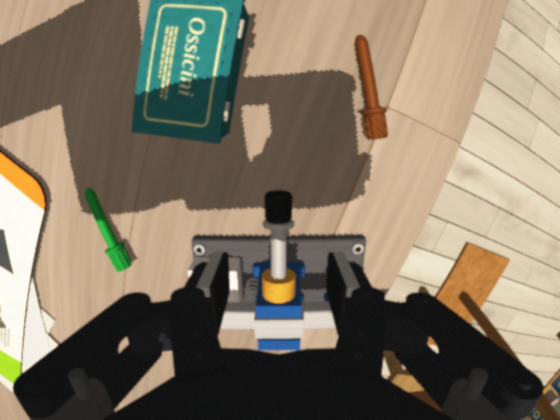

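The wrist view shows the head at (278,205), centred between the fingers, with the shank leading into the bush at (278,285). Descending.

Request:
move_arm(
  targets=[
    [[0.001,0,0.02],[0,0,0],55],
    [[0.002,0,0.025],[0,0,0],55],
    [[0.001,0,0.025],[0,0,0],55],
    [[0.002,0,0.02],[0,0,0],55],
    [[0.001,0,0.018],[0,0,0],55],
    [[0,0,0],[0,0,0],20],
    [[0,0,0],[0,0,0],10],
    [[0,0,0],[0,0,0],10],
  ],
)

```text
clock: 2.55
ee_pos: [0.4377, 0.2888, 0.058]
ee_rot: [0.577, 0.816, -0.022, 0.033]
wrist_force: [-0.6, 2.0, -1.0]
finger_gap: 0.198
finger_force: 58.5
```

Request:
move_arm(
  targets=[
    [[0,0,0],[0,0,0],5],
    [[0,0,0],[0,0,0],5],
    [[0,0,0],[0,0,0],5],
  ],
)

```text
clock: 2.85
ee_pos: [0.4381, 0.2882, 0.0576]
ee_rot: [0.577, 0.816, -0.022, 0.033]
wrist_force: [-2.4, 3.7, -0.3]
finger_gap: 0.197
finger_force: 58.6
```

```bash
python3 - <<'E'
from h import *
from cell import robot
s=robot.observe();print(s["clock"],s["finger_gap"],s["finger_force"],s["wrist_force"],s["torque"],need(s,[-.0012,.0975,.061]),tojig(s["ee_pos"]))
E
```

```text
2.85 0.19726398227442846 58.57449173927307 [-2.41620853  3.69513105 -0.28494047] [ 0.63944983  0.27773466 -0.02833866] (array([-0.00177926, -0.00032648,  0.00179419]), array([ 0.00119166,  0.07927294, -0.00059916]), array([-0.00191558, -0.00032553,  0.00164805])) [-0.00087447  0.09941558  0.05764805]
```

Request:
move_arm(
  targets=[
    [[0,0,-0.002],[0,0.04,0],5],
    [[0,0,-0.0025],[0,0.04,0],5],
    [[0,0,0],[0,0,0],5],
    [[-0.004,0,0],[0,0,0],5],
    [[-0.004,0,0],[0,0,0],5],
    [[0,0,0],[0,0,0],5],
  ],
)

```text
clock: 3.45
ee_pos: [0.441, 0.2799, 0.0617]
ee_rot: [0.577, 0.817, -0.0, 0.001]
wrist_force: [0.8, 0.1, 1.8]
finger_gap: 0.198
finger_force: 58.7
```

```bash
cat > st.py <<'E'
from h import *
from cell import robot
import sys
s=robot.observe();o,r=jig();print(s["clock"],s["finger_gap"],"F jig",r.inv().apply(s["wrist_force"]).round(1),"M jig",r.inv().apply(s["torque"]).round(2),"tcp jig",tojig(s["ee_pos"]).round(4),"turn",need(s,[0,0,0])[1].round(3))
if len(sys.argv)>1:
    n=sys.argv[1];c=robot.camera(n);J=tojig(world(c).reshape(-1,3)).reshape(420,560,3)
    u0,v0,u1,v1=map(int,sys.argv[3:7]);cv2.imwrite(sys.argv[2],cv2.resize(c["frame"][v0:v1,u0:u1],None,fx=4,fy=4,interpolation=cv2.INTER_CUBIC))
E
python3 st.py
```

```text
3.45 0.1975967137690334 F jig [ 0.8 -0.1  1.8] M jig [-0.29 -0.02 -0.02] tcp jig [-0.0009  0.0906  0.0617] turn [0.    0.001 0.   ]
```

Request:
move_arm(
  targets=[
    [[-0.004,0,0],[0,0,0],5],
    [[-0.004,0,0],[0,0,0],5],
    [[-0.004,0,0],[0,0,0],5],
    [[-0.004,0,0],[0,0,0],5],
    [[-0.004,0,0],[0,0,0],5],
    [[0,0,0],[0,0,0],5],
  ],
)

```text
clock: 4.05
ee_pos: [0.4477, 0.2608, 0.0618]
ee_rot: [0.577, 0.817, -0.0, 0.0]
wrist_force: [0.1, -1.4, 4.1]
finger_gap: 0.194
finger_force: 58.9
```

```bash
python3 st.py
```

```text
4.05 0.1942542619045929 F jig [-0.4 -1.3  4.1] M jig [-0.35  0.02  0.03] tcp jig [-0.001   0.0703  0.0618] turn [ 0.     0.001 -0.   ]
```

Request:
move_arm(
  targets=[
    [[0,0,-0.0006],[0,0,0],5],
    [[-0.003,0,0],[0,0,0],5],
    [[-0.003,0,0],[0,0,0],5],
    [[-0.002,0,0],[0,0,0],5],
    [[0,0,0],[0,0,0],5],
  ],
)

```text
clock: 4.55
ee_pos: [0.45, 0.2538, 0.0623]
ee_rot: [0.577, 0.817, -0.0, 0.0]
wrist_force: [-0.6, 1.6, 4.2]
finger_gap: 0.197
finger_force: 58.9
```

Request:
move_arm(
  targets=[
    [[-0.001,0,0],[0,0,0],5],
    [[-0.001,0,0],[0,0,0],5],
    [[0,0,0],[0,0,0],5],
  ],
)

```text
clock: 4.85
ee_pos: [0.4506, 0.2522, 0.0623]
ee_rot: [0.577, 0.817, 0.0, 0.0]
wrist_force: [-1.2, 2.0, 5.4]
finger_gap: 0.2
finger_force: 59.0
```

```bash
python3 st.py
```

```text
4.85 0.20019325382636377 F jig [-0.5  2.3  5.4] M jig [0.3  0.04 0.04] tcp jig [-0.0011  0.0613  0.0623] turn [ 0. -0. -0.]
```

Request:
move_arm(
  targets=[
    [[0,0,-0.0008],[0,0,0],5],
    [[-0.001,0,0],[0,0,0],5],
    [[-0.001,0,0],[0,0,0],5],
    [[0,0,0],[0,0,0],5],
  ],
)

```text
clock: 5.25
ee_pos: [0.4508, 0.2511, 0.0628]
ee_rot: [0.578, 0.816, 0.0, -0.001]
wrist_force: [-3.0, 7.0, 0.4]
finger_gap: 0.197
finger_force: 58.7
```

```bash
python3 st.py
```

```text
5.25 0.19737151250605287 F jig [-0.5  7.6  0.4] M jig [ 1.04 -0.07  0.06] tcp jig [-0.0013  0.0602  0.0628] turn [-0.    -0.002 -0.002]
```

Request:
move_arm(
  targets=[
    [[-0.0015,0,0],[0,0,0],5],
    [[-0.0015,0,0],[0,0,0],5],
    [[0,0,0],[0,0,0],5],
  ],
)

```text
clock: 5.55
ee_pos: [0.4509, 0.2509, 0.0628]
ee_rot: [0.579, 0.815, 0.002, -0.002]
wrist_force: [-4.8, 19.0, 1.8]
finger_gap: 0.203
finger_force: 58.9
```

```bash
python3 st.py side pics/s2.png 210 160 350 260
```

```text
5.55 0.20309418854514194 F jig [ 1.8 19.5  1.8] M jig [ 3.07 -0.26 -0.02] tcp jig [-0.0013  0.0599  0.0628] turn [ 0.    -0.006 -0.004]
```

View pics/s2.png

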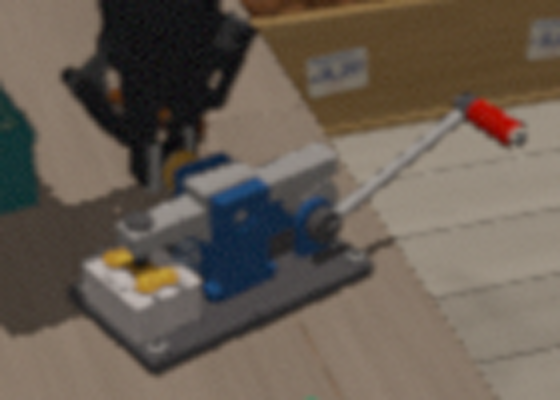

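The pin met a firm stop after 39.5 mm of travel, with 19.5 N axial. At crop (240,215) there's a light spot in the far fork hole, consistent with the pin's nose. I'll release, back off upward and measure the collar.

Request:
move_arm(
  targets=[
    [[0.003,0,0],[0,0,0],5],
    [[0,0,0],[0,0,0],50],
    [[0,0,0],[0,0,0],50],
    [[0,0,0],[0,0,0],50],
    [[0,0,-0.03],[0,0,0],50],
    [[0,0,-0.045],[0,0,0],50],
    [[-0.01,0.04,-0.03],[0,0,0],50],
    [[-0.02,0.045,0],[0,0,0],50],
  ],
)

```text
clock: 6.4
ee_pos: [0.5423, 0.2512, 0.1723]
ee_rot: [0.577, 0.817, 0.003, 0.002]
wrist_force: [0.8, 0.3, -0.9]
finger_gap: 0.501
finger_force: 0.0
```

Request:
move_arm(
  targets=[
    [[-0.03,0.045,0],[0,0,0],50],
    [[-0.03,0.045,0],[0,0,0],50],
    [[-0.022,0.004,0],[0,0,0],50],
    [[0,0,0],[0,0,0],50],
  ],
)

```text
clock: 6.8
ee_pos: [0.6512, 0.2027, 0.1667]
ee_rot: [0.579, 0.815, -0.0, 0.001]
wrist_force: [-1.1, 0.2, 1.1]
finger_gap: 0.504
finger_force: 0.0
```

```bash
python3 st.py top pics/t2.png 180 100 350 245; python3 - <<'E'
from h import *
from cell import robot
c=robot.camera("top");J=tojig(world(c).reshape(-1,3));p=J[(abs(J[:,0])<.02)&(J[:,1]>.03)&(J[:,1]<.11)&(J[:,2]>.05)&(J[:,2]<.095)]
for lo in np.arange(.03,.08,.003):
    k=(p[:,1]>=lo)&(p[:,1]<lo+.003)
    if k.sum():print(round(lo+.0015,4),k.sum(),"x",p[k,0].min().round(4),p[k,0].max().round(4),"z",p[k,2].max().round(4))
k=(J[:,2]>.07)&(J[:,2]<.11)&(J[:,0]>.155)&(J[:,1]<-.02)&(J[:,1]>-.08)&(J[:,0]<.195);print(J[k].mean(0),k.sum())
print(need(robot.observe(),[.1772,-.052,.080]))
E
```

```text
6.8 0.5036117215143743 F jig [-0.9  0.6  1.1] M jig [-0.01  0.09 -0.02] tcp jig [ 0.1714 -0.0523  0.1667] turn [ 0.     0.001 -0.005]
[nan nan nan] 0
(array([-0.00342497,  0.00820411,  0.09158837]), array([-0.00234294, -0.00082929, -0.0021004 ]), array([-0.00336601,  0.00798236,  0.09161015]))<stdin>:7: RuntimeWarning: Mean of empty slice.
  ret = um.true_divide(
```

View pics/t2.png

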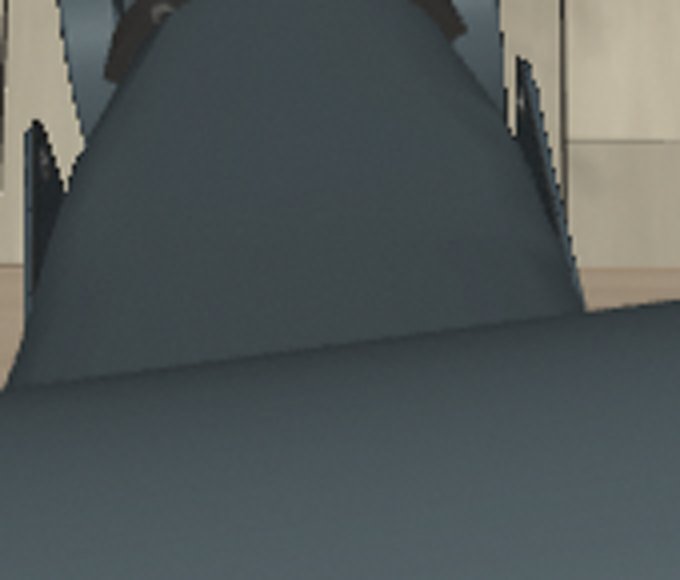

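The top view is hidden by the arm, so I'll use the side and wrist views together.

```bash
python3 - <<'E'
from h import *
from cell import robot
a=robot.camera("side");b=robot.camera("wrist")
A=cv2.resize(a["frame"][160:250,225:345],(400,300),interpolation=cv2.INTER_CUBIC);B=cv2.resize(b["frame"],(400,300))
cv2.imwrite("pics/m1.png",np.hstack([A,B]))
J=tojig(world(a).reshape(-1,3));p=J[(abs(J[:,0])<.02)&(J[:,1]>.03)&(J[:,1]<.11)&(J[:,2]>.05)&(J[:,2]<.1)]
for lo in np.arange(.03,.09,.003):
    k=(p[:,1]>=lo)&(p[:,1]<lo+.003)
    if k.sum():print(round(lo+.0015,4),k.sum(),"x",p[k,0].min().round(4),p[k,0].max().round(4),"z",p[k,2].max().round(4))
f=a["frame"];h=cv2.cvtColor(f,cv2.COLOR_BGR2HSV);m=((h[...,0]<8)|(h[...,0]>172))&(h[...,1]>140);m[:180]=0;m[200:]=0;m[:,:322]=0;m[:,345:]=0
print("red side",m.sum(),np.argwhere(m).mean(0),J.reshape(420,560,3)[m].mean(0))
E
```

```text
0.0315 6 x -0.0158 0.0021 z 0.077
0.0345 8 x -0.0176 -0.0026 z 0.0782
0.0375 9 x -0.0157 0.0043 z 0.077
0.0405 7 x -0.0163 -0.0012 z 0.077
0.0435 7 x -0.0147 -0.0018 z 0.0759
0.0465 1 x -0.0033 -0.0033 z 0.075
0.0495 6 x -0.0121 -0.0033 z 0.0761
0.0525 8 x -0.011 0.0023 z 0.0733
0.0555 4 x -0.014 -0.0113 z 0.0675
0.0585 8 x -0.0125 -0.0043 z 0.0735
0.0615 6 x -0.0138 0.0048 z 0.0741
0.0645 7 x -0.0121 0.0032 z 0.073
0.0675 3 x -0.0129 -0.0099 z 0.0696
0.0705 1 x -0.0014 -0.0014 z 0.0704
red side 73 [189.64383562 332.21917808] [ 0.15896375 -0.06095113  0.09170714]
```

View pics/m1.png

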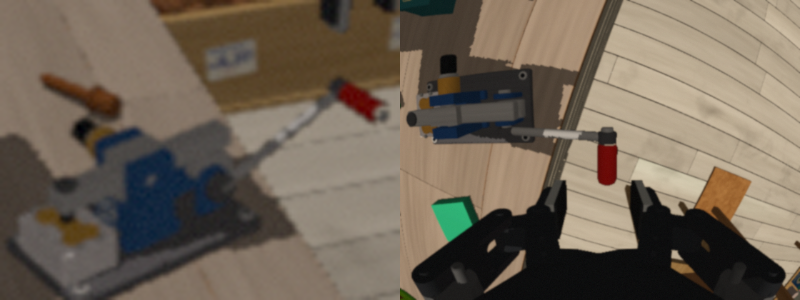

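The head now ends at jig y ≈ 69 mm, against an expected 68.5 for a seated pin. In the wrist half, black head (448,65) sits directly on the bush (448,85). The grip at (607,165) is about 8 mm off the finger centre along +y, which matches the calculation.

Request:
move_arm(
  targets=[
    [[-0.001,0.008,0.02],[0,0,0],50],
    [[-0.001,0,0.025],[0,0,0],50],
    [[-0.001,0,0.025],[0,0,0],50],
    [[0,0,0.02],[0,0,0],50],
    [[0,0,0.001],[0,0,0],50],
    [[0,0,0],[0,0,0],50],
  ],
)

```text
clock: 7.6
ee_pos: [0.6563, 0.207, 0.0765]
ee_rot: [0.577, 0.817, -0.0, -0.0]
wrist_force: [-0.2, -1.2, -0.0]
finger_gap: 0.5
finger_force: 0.0
```

```bash
python3 - <<'E'
from h import *
from cell import robot
s=robot.observe();print(s["clock"],s["wrist_force"],tojig(s["ee_pos"]),need(s,[.1772,-.052,.080]))
b=robot.camera("wrist");cv2.imwrite("pics/w3.png",b["frame"])
E
```

```text
7.6 [-0.20590404 -1.16726918 -0.01092956] [ 0.17767721 -0.04993689  0.076456  ] (array([-0.00206306, -0.00047779,  0.00145587]), array([-0.00102374, -0.00029863,  0.00100399]), array([-0.00206311, -0.00047721,  0.001456  ]))
```

View pics/w3.png

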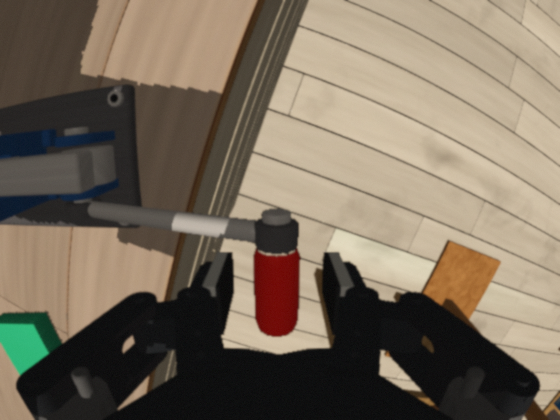

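The grip (276,290) is centred between the pads (215 and 340). I'll close on it and compute the arc steps.

Request:
move_arm(
  targets=[
    [[-0.002,0,0.001],[0,0,0],50],
    [[0,0,0],[0,0,0],15],
    [[0,0,0],[0,0,0],5],
    [[0,0,0],[0,0,0],5],
    [[0,0,0],[0,0,0],5],
    [[0,0,0],[0,0,0],5],
  ],
)

```text
clock: 8.25
ee_pos: [0.6573, 0.2038, 0.0762]
ee_rot: [0.577, 0.817, -0.001, -0.0]
wrist_force: [-3.3, -3.0, 6.2]
finger_gap: 0.211
finger_force: 58.5
```

```bash
python3 st.py; python3 -c "
import numpy as np
t=np.linspace(np.arctan2(43,117.2),np.pi/2,17)
print(np.c_[np.diff(125*np.cos(t)),-np.diff(125*np.sin(t))].round(1).tolist())"
```

```text
8.25 0.2108086568997139 F jig [-4.1 -1.7  6.2] M jig [-0.05  0.62 -0.02] tcp jig [ 0.1775 -0.0533  0.0762] turn [-0.001  0.    -0.   ]
[[-3.6, -8.8], [-4.3, -8.5], [-4.9, -8.2], [-5.5, -7.8], [-6.1, -7.3], [-6.6, -6.8], [-7.1, -6.3], [-7.6, -5.7], [-8.0, -5.2], [-8.4, -4.5], [-8.7, -3.9], [-9.0, -3.2], [-9.2, -2.5], [-9.4, -1.8], [-9.5, -1.1], [-9.5, -0.4]]
```

Request:
move_arm(
  targets=[
    [[0,-0.0036,-0.0088],[0,0,0],5],
    [[0,-0.0043,-0.0085],[0,0,0],5],
    [[0,-0.0049,-0.0082],[0,0,0],5],
    [[0,-0.0055,-0.0078],[0,0,0],5],
    [[0,0,0],[0,0,0],5],
  ],
)

```text
clock: 8.75
ee_pos: [0.6401, 0.1978, 0.1099]
ee_rot: [0.577, 0.817, 0.0, 0.0]
wrist_force: [0.9, -1.1, -3.4]
finger_gap: 0.213
finger_force: 58.9
```

```bash
python3 st.py
```

```text
8.75 0.21288922492255608 F jig [ 0.5 -1.4 -3.4] M jig [-0.27  0.05 -0.03] tcp jig [ 0.1594 -0.0533  0.1099] turn [ 0.  0. -0.]
```

Forces are small. Continuing the arc.

Request:
move_arm(
  targets=[
    [[0,-0.0061,-0.0073],[0,0,0],5],
    [[0,-0.0066,-0.0068],[0,0,0],5],
    [[0,-0.0071,-0.0063],[0,0,0],5],
    [[0,-0.0076,-0.0057],[0,0,0],5],
    [[0,-0.008,-0.0052],[0,0,0],5],
    [[0,-0.0084,-0.0045],[0,0,0],5],
    [[0,0,0],[0,0,0],5],
  ],
)

```text
clock: 9.45
ee_pos: [0.5993, 0.1832, 0.146]
ee_rot: [0.577, 0.817, 0.001, 0.001]
wrist_force: [4.5, -1.4, 2.2]
finger_gap: 0.211
finger_force: 59.3
```

```bash
python3 st.py
```

```text
9.45 0.2111294258553539 F jig [ 3.8 -2.9  2.2] M jig [-0.37 -0.51 -0.04] tcp jig [ 0.116  -0.0534  0.146 ] turn [ 0.002  0.001 -0.   ]
```

Request:
move_arm(
  targets=[
    [[0,-0.0087,-0.0039],[0,0,0],5],
    [[0,-0.009,-0.0032],[0,0,0],5],
    [[0,-0.0092,-0.0025],[0,0,0],5],
    [[0,-0.0094,-0.0018],[0,0,0],5],
    [[0,-0.0095,-0.0011],[0,0,0],5],
    [[0,-0.0095,-0.0004],[0,0,0],5],
    [[0,0,0],[0,0,0],5],
    [[0,0,0],[0,0,0],5],
  ],
)

```text
clock: 10.25
ee_pos: [0.5488, 0.1651, 0.1593]
ee_rot: [0.577, 0.817, 0.001, 0.002]
wrist_force: [3.0, -1.4, 7.1]
finger_gap: 0.21
finger_force: 60.0
```

```bash
python3 st.py; python3 - <<'E'
from h import *
from cell import robot
a=robot.camera("side");b=robot.camera("wrist")
A=cv2.resize(a["frame"][150:250,215:349],(400,300),interpolation=cv2.INTER_CUBIC);B=cv2.resize(b["frame"],(400,300))
cv2.imwrite("pics/m2.png",np.hstack([A,B]))
E
```

```text
10.25 0.2095979885191441 F jig [ 2.4 -2.3  7.1] M jig [-0.39 -0.37 -0.01] tcp jig [ 0.0623 -0.0536  0.1593] turn [ 0.004  0.001 -0.   ]
```

View pics/m2.png

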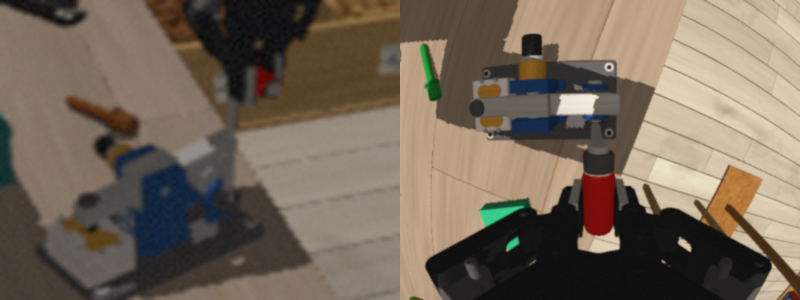

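The lever is near upright (side crop (232,130)) and the pin head is still seated (wrist (532,45)). I'll fit the known circle to the measured grip points to fine-tune the vertical.

```bash
python3 -c "
import numpy as np
from scipy.optimize import least_squares
p=np.array([(177.5,76.2),(159.4,109.9),(116,146),(62.3,159.3)])
print(least_squares(lambda c:np.hypot(*(p-c).T)-125,[60,32]))"|grep -E "x:|fun:"
```

```text
fun: [-4.328e-02  4.372e-02  1.434e-02 -2.473e-02]
           x: [ 5.976e+01  3.435e+01]
```

Request:
move_arm(
  targets=[
    [[0,-0.0015,-0.001],[0,0,0],5],
    [[0,-0.001,0],[0,0,0],5],
    [[0,0,0],[0,0,0],5],
    [[0,0,0],[0,0,0],5],
  ],
)

```text
clock: 10.75
ee_pos: [0.5462, 0.1642, 0.1593]
ee_rot: [0.577, 0.817, 0.001, 0.001]
wrist_force: [4.6, -1.6, 5.0]
finger_gap: 0.206
finger_force: 59.8
```

```bash
python3 st.py
```

```text
10.75 0.20622765564972198 F jig [ 3.8 -3.1  5. ] M jig [-0.48 -0.6  -0.09] tcp jig [ 0.0596 -0.0535  0.1593] turn [ 0.003  0.001 -0.   ]
```

The fitted cam axis is at x = 59.8 mm with residuals under 0.05 mm, and the grip is at 59.6 mm, so the lever is upright. Handing in.

```bash
python3 -c "
from cell import robot
print(robot.close_job())"
```

```text
the job is handed in; nothing more can be done
None
```

I pushed the hinge pin in until its shoulder seated on the bush, then raised the cam lever upright (within 0.2 mm at the grip), and handed the job in at about 10.8 s with the grip still held; no verdict came back, and I judged the tag and the things round the jig undisturbed only by eye in the last pictures.

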